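# Bring a toppled carton round on a covered carousel and take it off

## Robot

A 6-joint arm with a two-finger parallel gripper is mounted at the origin on a cart in front of the work surface, level with it; the furniture and walls round the work are solid. World frame = base frame: x ahead of the robot, y to its left, z up, the work surface at z = 0. Lengths are in mm, angles in rad, forces in N, time in s.
With the tool pointing down it reaches from about 425 to 925 mm from the base axis. Payload 12.5 kg.
Tool frame: the origin (TCP) lies at the very end of the fingers, on their centre line; the grasp point (between the pads) lies arm.hold_point_z behind it (arm.hold_point_z is the distance from the TCP to the grasp point, in mm); z points along the fingers, y is the direction in which the jaws open and shut (so a half turn about z gives the same grasp; the last joint's range is limited). The gripper opens to 85 mm and grips with 20 to 120 N. Pads are 22 mm wide; open, the fingers measure 114 mm over their backs; the gripper's body (76 mm by 85 mm) begins 54 mm behind the grasp point. The pads swing forward as they close: fully open they stand 13 mm farther back than shut.
Start: joints at [-1.298, 0.491, 1.559, -0, 1.092, -0.106], TCP at [231.152, -580.701, 231.327] pointing down, gripper open.
Joint ranges: [-3.1, 3.1], [-0.84, 2.19], [0.05, 2.79], [-1.13, 4.28], [0.06, 2.93], [-2.69, 2.69]. Speed limits (rad/s): [2.22, 2.22, 2.79, 3.14, 3.14, 3.14].

## Interface

Orientations are given as a 3x3 rotation matrix whose columns are the frame's x, y, z axes.
In Python, from workcell import arm, viewer gives the robot as it stands.
- The arm moves only by the tool jog_arm, never from a script. Its argument "moves" is a list of rows, each a list of 3 entries, a list of its own where there are three numbers: the turn, a rotation vector about the tool's x, y, z in rad, then the shift along the tool's x, y, z in mm, then the closure in counts, from 0 (fully open) to 255 (shut). In form: [[[rx, ry, rz], [dx, dy, dz], jaw], ...]. A call has 1 to 10 rows; each row is the pose to reach, as a shift and turn from the pose commanded when the call began, along the tool's axes at that moment; what a row does not reach only later rows make up. A row lasts 1/8 s, in which the tool goes at most 62.5 mm and 10.7 degrees, less where a joint would pass 70% of its speed; a pose out of reach is approached as far as the arm can. A call with a gripper value outside its range is refused whole. The fingers move at their own pace and stop on an object; "force" is the grip in N (left out, the last holds). Time passes only in rows, so rows that repeat a pose let the fingers close. It gives the time, the measured TCP pose, the force and the opening at its end, in the units of the state.
- arm.read_state(): the state, without advancing time (a new reading comes with each control period).
- viewer.read_camera(name): name is "scene" or "side" or "wrist"; returns a dict with "frame" (400x640x3 uint8, red, green, blue), "range_z" (400x640 float32, mm along the optical axis (not along the pixel's ray), 0 where there is no reading), "fov_y" (degrees; the focal length in pixels is half the picture's height over the tangent of half this angle, whatever the lens; pixels are square), "cx", "cy" (the principal point, pixels), "R" (3x3) and "t" (3): a world point X has camera coordinates R X + t; the wrist camera has in their place "T_tool_cam" (4x4, takes a point from camera to tool coordinates, whose origin is the TCP and whose axes are the flange's). Camera axes: x right, y down, z forward; pixel columns grow to the right and rows downward; lengths in mm; the calibration is good to about 2 mm. A picture is of the moment at which its call begins: read the wrist's pose just before it.
- arm.close_job(): hands the job in, once; it reports no verdict.
The state is a dict: "t": time; "joint_pos": joint angles; "qvel": joint speeds; "joint_torque": joint torques, N m; "position": TCP position; "tcp_rot": TCP orientation; "ft_force": force on the tool from outside, world axes, zero at the start; "ft_torque": the same for the moment, N m; "width": opening from 0.0 (shut) to 1.0 (fully open).
Only numpy, scipy, OpenCV 4.12 (cv2) and the standard library are available. Lean on these libraries where they do the work, as an engineer would, in place of code of your own. Each camera call takes 0.05 s, during which the arm holds its last target.

## Task

A small carton has toppled over on the free-turning carousel, at the back under the clear hood. Turn the carousel (the green posts are there to push it by) until the toppled carton is out in the open at the front, then lift the carton off and lay it down, lying on a side, on the floor of the yellow bin. Everything that stands on the carousel must stay standing on it, the soap bottle must not be knocked over or shifted, and the carousel must be at rest at the end.

Things in the scene. Friction and masses are not known exactly. Their poses are not given: they have to be found in the camera images.
- hood_base: fixed base with clear acrylic hood, open at the front (local -x, toward the robot). Origin on the worktop on the carousel's turning axis, z up. The hood covers local x 0 to +142 mm, y -160 to +160 mm: 4 mm roof, underside at z = 110 mm, edge trim up to 116 mm; 4 mm side walls at y = +-158, back wall at x = +140. All of x below 0 is open above and at the sides.
- platter (a joint): turning angle (rad, 0 at the start, growing anticlockwise seen from above) of the round slate-blue platter: 284 mm diameter, 10 mm thick, top 24 mm above the worktop, 0.7 kg. It turns without end either way on a nearly free bearing and coasts on after a push: roughly 0.15 rad if the post last moved at 0.04 m/s, 0.7 rad at 0.1 m/s
- platter_top (a point): centre of the platter's top face, on the turning axis; its x axis turns with the platter. A grey hub, 36 mm across and 22 mm high, stands there.
- post0 (a point): centre of the top of green push post 0: upright fixed to the platter, 14 mm diameter, 45 mm high above the platter's top, its axis 120 mm from the turning axis; the four posts stand at 45 degrees (this one, anticlockwise from the platter's x axis) and every 90 degrees
- post1 (a point): centre of the top of green push post 1: upright fixed to the platter, 14 mm diameter, 45 mm high above the platter's top, its axis 120 mm from the turning axis; the four posts stand at 135 degrees (this one, anticlockwise from the platter's x axis) and every 90 degrees
- post2 (a point): centre of the top of green push post 2: upright fixed to the platter, 14 mm diameter, 45 mm high above the platter's top, its axis 120 mm from the turning axis; the four posts stand at 225 degrees (this one, anticlockwise from the platter's x axis) and every 90 degrees
- post3 (a point): centre of the top of green push post 3: upright fixed to the platter, 14 mm diameter, 45 mm high above the platter's top, its axis 120 mm from the turning axis; the four posts stand at 315 degrees (this one, anticlockwise from the platter's x axis) and every 90 degrees
- fallen_carton_mid (a point): centre of the toppled carton (white, green panel, 31 x 47 x 72 mm, about 50 g, loose), lying on the platter midway between two posts, about 85 mm from the axis, at the start under the hood. Its own z axis (72 mm) lies level, within 30 degrees of the platter's radius; own x (31 mm) level; own y (47 mm) upright at the start.
- standing_carton_mid (a point): centre of a like carton (white with a purple panel, 31 x 47 x 72 mm, z axis up along the 72 mm) that stands on the platter, loose
- blue_pot_mid (a point): point 30 mm up on the axis of the blue pot with white cap (43 mm diameter, 60 mm tall, z axis up) that stands on the platter, loose
- timer_mid (a point): point 24 mm up on the axis of the white kitchen-type timer with grey dial (66 x 66 x 48 mm, z axis up) that stands on the platter, loose. The standing carton, the pot and the timer stand in any order in the other three spaces between the posts, each about 88 mm from the turning axis
- yellow_bin: open yellow bin with sloping walls, fixed to the worktop left or right of the carousel: 95 mm along its x, 125 mm along its y, rim 62 mm high; inner floor about 64 x 95 mm, 6 mm above the worktop, mouth about 88 x 118 mm. Origin at the middle of its underside, z up.
- soap_bottle_mid (a point): point half-way up the axis of a white bottle with white cap and pale blue band (55 mm diameter, 136 mm tall, z axis up) that stands loose on the worktop on the side of the carousel where the bin is not
Mind the look-alikes: they are no part of the job. What is shaped like the part that bears fallen_carton_mid but pink or red is not meant.

How it is judged (in metres and radians):
On the way:
1. the toppled carton has been turned out into the open front, still lying on the platter (x of fallen_carton_mid in the frame of hood_base below -0.03 m and height (world z) of fallen_carton_mid below 0.06 m and horizontal distance between fallen_carton_mid and platter_top below 0.125 m), for 0.2 s.
At the end, for the whole second after the job is handed in: The fallen carton lies at rest on the bin floor: centre within 32 mm (x), 45 mm (y) of the bin's middle, under 45 mm high, level within 27 deg. The other three stand on the platter (tilt under 9 deg, within 130 mm of its axis); the soap bottle upright, moved under 30 mm; platter under 0.1 rad/s (x of fallen_carton_mid in the frame of yellow_bin between -0.032 and 0.032 m and y of fallen_carton_mid in the frame of yellow_bin between -0.045 and 0.045 m and z of fallen_carton_mid in the frame of yellow_bin below 0.045 m and angle between fallen_carton_mid's own z axis and vertical between 1.1 and 2.04 rad and linear speed of fallen_carton below 0.03 m/s and angle between each of standing_carton_mid, blue_pot_mid, timer_mid, soap_bottle_mid's own z axis and vertical below 0.15 rad and horizontal distance between each of standing_carton_mid, blue_pot_mid, timer_mid and platter_top below 0.13 m and height (world z) of standing_carton_mid above 0.05 m and height (world z) of blue_pot_mid above 0.044 m and height (world z) of timer_mid above 0.038 m and distance of soap_bottle_mid from where it was at the start of the episode below 0.03 m and velocity of joint platter between -0.1 and 0.1 rad/s); the robot touches nothing.
It fails at once if the standing carton is knocked over (angle between standing_carton_mid's own z axis and vertical above 0.5 rad).
It fails at once if the blue pot is knocked over (angle between blue_pot_mid's own z axis and vertical above 0.5 rad).
It fails at once if the timer is knocked over (angle between timer_mid's own z axis and vertical above 0.5 rad).
It fails at once if the soap bottle is knocked over (angle between soap_bottle_mid's own z axis and vertical above 0.5 rad).
It also fails if it takes over 72 s, if anything falls off the work surface, if the arm or the gripper's body presses on something with over 40 N, if the wrist force passes 120 N, or if a joint passes its speed limit or range.

## Working session

There is one attempt and no reset: what is moved stays moved. The work goes in short steps, Python scripts to look and compute and a tool call to move; the robot and the scene stay as the last step left them, time stands still between calls to the robot, and variables do not carry over. Pictures are saved under pics/ and viewed, and the job is handed in when it is done.

Besides the shell and the picture viewer there is one more tool, called after "Request:" as name(argument=value, ...), one argument or row to a line, values as JSON. jog_arm: Moves the arm, as the interface text tells. Its arguments: {"type":"object","properties":{"moves":{"type":"array","items":{"type":"array"}},"force":{"type":"number"}},"required":["moves"]}

```bash
mkdir -p pics; ls; cat > h.py <<'E'
import numpy as np, cv2
from workcell import arm, viewer
def cam(n):
    s=arm.read_state(); c=viewer.read_camera(n)
    H=c['frame'].shape[0]; c['f']=H/2/np.tan(np.radians(c['fov_y'])/2)
    if 'R' not in c or n=='wrist':
        T=np.array(c['T_tool_cam']); Rw=np.array(s['tcp_rot']); p=np.array(s['position'])
        Rc=Rw@T[:3,:3]; o=Rw@T[:3,3]+p
        c['R']=Rc.T; c['t']=-Rc.T@o
    c['R']=np.array(c['R']);c['t']=np.array(c['t'])
    return c
def ray(c,u,v):
    d=c['R'].T@np.array([(u-c['cx'])/c['f'],(v-c['cy'])/c['f'],1.]); return -c['R'].T@c['t'],d
def onz(c,u,v,z):
    o,d=ray(c,u,v); return o+d*(z-o[2])/d[2]
def proj(c,X):
    q=c['R']@np.array(X,float)+c['t']; return c['f']*q[0]/q[2]+c['cx'],c['f']*q[1]/q[2]+c['cy']
def cloud(c):
    z=c['range_z'].astype(float); v,u=np.indices(z.shape)
    P=np.stack([(u-c['cx'])/c['f']*z,(v-c['cy'])/c['f']*z,z],-1)
    W=(P-c['t'])@c['R']; W[z<=0]=np.nan; return W
def save(c,n): cv2.imwrite('pics/'+n+'.png',c['frame'][:,:,::-1])
E
python3 - <<'E'
from h import *
print(arm.read_state(), arm.hold_point_z)
for n in ['scene','side','wrist']:
    c=cam(n); save(c,n+'0'); print(n,c['fov_y'],c['cx'],c['cy'],-c['R'].T@c['t'],c['R'][2])
    if n=='wrist': print(c['T_tool_cam'])
E
```

```text
pics
{'t': 0.0, 'joint_pos': array([-1.29759353e+00,  4.91578272e-01,  1.55949222e+00, -5.95194991e-06,
        1.09170974e+00, -1.05596631e-01]), 'qvel': array([-0.00155039, -0.00077915,  0.00121419, -0.00128693, -0.00114553,
       -0.00263986]), 'joint_torque': array([ 2.00069808e-03, -6.18442369e+01, -2.61591464e+01, -3.22008395e-05,
        4.09979009e-03, -1.00762722e-05]), 'position': array([ 231.08279263, -580.44440281,  230.70139   ]), 'tcp_rot': array([[ 9.29108287e-01,  3.69807632e-01, -3.25515173e-04],
       [ 3.69807756e-01, -9.29107593e-01,  1.14211003e-03],
       [ 1.19922387e-04, -1.18152193e-03, -9.99999295e-01]]), 'ft_force': array([-0.90605416,  0.33728025, -0.27263848]), 'ft_torque': array([ 0.00223638,  0.00043612, -0.0333835 ]), 'width': 1.0017645842348741} 18.700000000000003
scene 57.374133609267474 319.37683757075325 189.8204495706062 [-235.16185826  537.54410934  664.05440291] [ 0.68967125 -0.47644006 -0.54530582]
side 51.580946827662295 318.6711938833269 200.69837934673032 [  469.62756466 -1007.55732302   647.8011909 ] [ 0.06236542  0.86111939 -0.50456313]
wrist 65.87697124763226 321.3009624393773 197.6716925367646 [ 300.33132842 -553.40976233  373.10033026] [-0.26923683 -0.10571488 -0.95725435]
[[-7.30252154e-04 -9.57229796e-01 -2.89327814e-01  7.43561354e+01]
 [ 9.99999708e-01 -6.33764553e-04 -4.27175062e-04  3.03315319e-01]
 [ 2.25538985e-04 -2.89328041e-01  9.57229980e-01 -1.42300713e+02]
 [ 0.00000000e+00  0.00000000e+00  0.00000000e+00  1.00000000e+00]]
```

View pics/scene0.png

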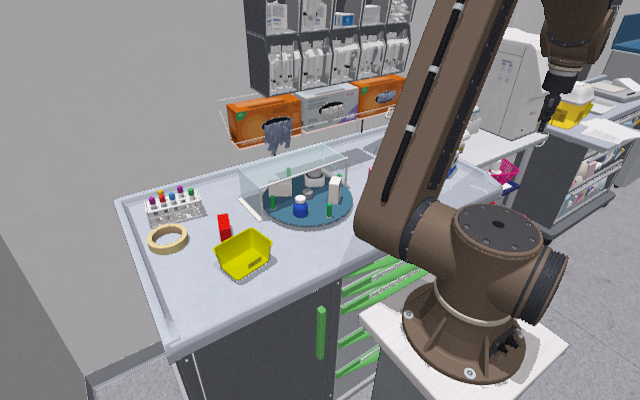

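View pics/side0.png

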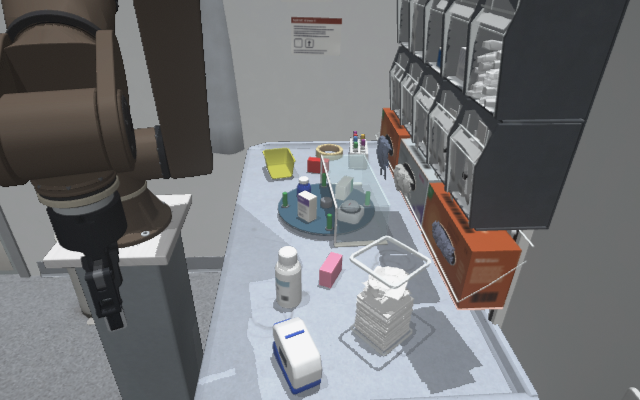

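View pics/wrist0.png

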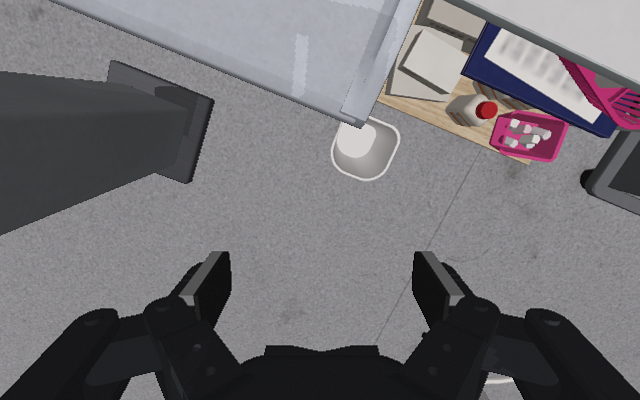

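The candidates for the fallen carton are:
- the white box under the hood (scene 282,185; side 345,187)
- the red box beside the bin (scene 224,226)
- the pink box (side 331,270)
- the standing carton with the purple panel (side 307,207; scene 335,188)

I choose the white one under the hood and check it in crops.

```bash
python3 - <<'E'
from h import *
a=cam('scene'); b=cam('side')
A=cv2.resize(a['frame'][140:290,130:370],None,fx=3.3,fy=3.3,interpolation=cv2.INTER_CUBIC)
B=cv2.resize(b['frame'][130:330,240:440],None,fx=3,fy=3,interpolation=cv2.INTER_CUBIC)
cv2.imwrite('pics/A1.png',A[:,:,::-1]);cv2.imwrite('pics/B1.png',B[:,:,::-1])
for c,n in ((a,'scene'),(b,'side')):
    W=cloud(c); hsv=cv2.cvtColor(c['frame'],cv2.COLOR_RGB2HSV)
    for nm,lo,hi in (('green',(50,90,40),(75,255,255)),('yellow',(24,150,80),(34,255,255)),('blue',(105,100,40),(130,255,255)),('slate',(95,60,30),(107,255,160))):
        m=cv2.inRange(hsv,lo,hi); k,l,st,ce=cv2.connectedComponentsWithStats(m)
        for i in range(1,k):
            if st[i,4]>25:
                P=W[l==i]; print(n,nm,st[i],ce[i].round(0),np.nanmin(P,0).round(0),np.nanmedian(P,0).round(0),np.nanmax(P,0).round(0))
E
```

```text
scene green [362  87   6   7  29] [364.  90.] [ 736. -329.  245.] [ 738. -320.  256.] [ 742. -307.  265.]
scene green [236 112  10   9  56] [240. 115.] [735. 140. 243.] [739. 155. 256.] [744. 168. 266.]
scene green [188 188   5   8  31] [190. 191.] [686. 341.  71.] [690. 347.  83.] [699. 352.  91.]
scene green [270 196   5  13  55] [272. 202.] [559. 145.  26.] [564. 152.  49.] [571. 157.  68.]
scene green [327 203   5  14  56] [329. 210.] [438.  28.  25.] [444.  35.  49.] [452.  39.  67.]
scene green [ 341  255   88   60 1744] [379. 282.] [ 288. -292. -258.] [ 304.  -59. -174.] [317.  73. -81.]
scene green [316 306  10  54 440] [321. 332.] [ 291.  133. -426.] [ 295.  155. -246.] [ 318.  160. -154.]
scene green [338 328  32  20 247] [353. 338.] [ 297.  -50. -426.] [ 309.    9. -403.] [ 315.   71. -381.]
scene green [336 346  44  32 313] [358. 364.] [ 107. -127. -605.] [ 308.  -23. -584.] [ 315.  117. -131.]
scene yellow [548 102  46  27 590] [569. 115.] [  415. -1611.    -5.] [  446. -1308.    54.] [  513. -1287.   112.]
scene yellow [ 213  228   59   52 1952] [243. 253.] [366. 241.  
[... 1437 characters left out ...]
 3  17  39] [439.  58.] [ 730. -278.  478.] [ 747. -222.  494.] [ 748. -213.  504.]
side blue [297 183  14  11 100] [303. 188.] [483.  69.  26.] [501.  78.  58.] [525. 153.  69.]
side blue [285 330  19   8  48] [294. 334.] [ 452. -510.   84.] [ 467. -504.   87.] [ 483. -496.   89.]
side blue [273 342  48  52 272] [293. 376.] [ 428. -564.    0.] [ 460. -546.   14.] [ 511. -476.   39.]
side slate [437  50   5  17  56] [439.  59.] [ 729. -280.  477.] [ 747. -222.  492.] [ 748. -210.  511.]
side slate [ 278  184   57   52 1287] [308. 212.] [ 426. -115.   16.] [524. -14.  25.] [589. 163.  73.]
side slate [338 206  36  27 300] [356. 221.] [ 583. -134.   37.] [ 639. -128.   63.] [ 673. -123.  113.]
```

View pics/A1.png

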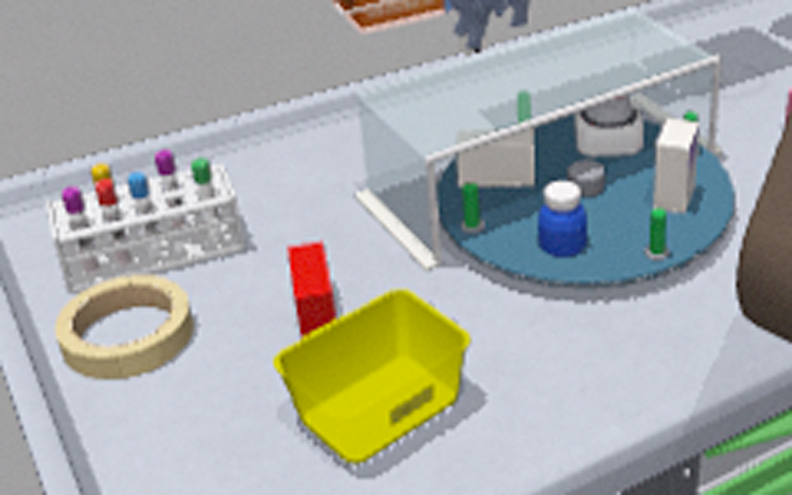

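View pics/B1.png

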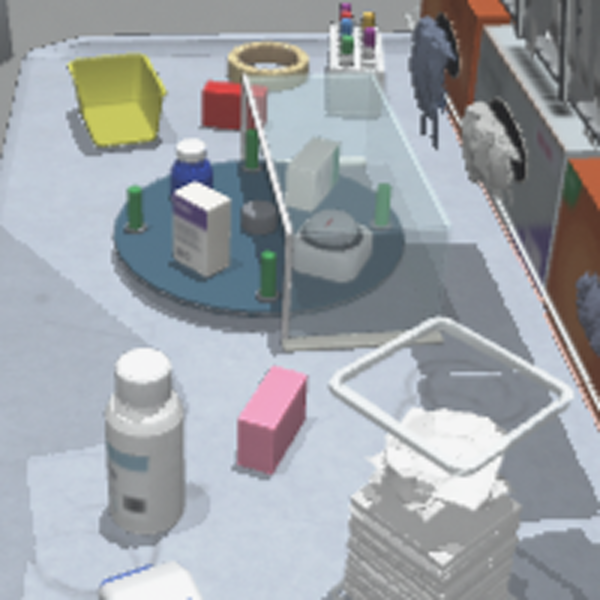

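The white box under the hood lies flat, and the red and pink boxes are decoys. The bin is on the left and the soap bottle on the right. The posts put the turning axis near (566, 27), and the carton is at the back left. I'll move the wrist camera overhead.

Request:
jog_arm(
  moves=[
    [[0,0,0.03],[40,-33,-5],0],
    [[0,0,0.08],[95,-79,-10],0],
    [[0,0,0.12],[150,-124,-15],0],
    [[0,0,0.16],[205,-170,-20],0],
    [[0,0,0.2],[260,-215,-30],0],
    [[0,0,0.24],[315,-261,-30],0],
    [[0,0,0.28],[370,-306,-30],0],
    [[0,0,0.32],[425,-352,-30],0],
    [[0,0,0.36],[480,-397,-30],0],
    [[0,0,0.379],[530,-439,-30],0],
  ],
)

```text
t: 1.5
position: [526.3, -40.6, 261.3]
tcp_rot: [[1.0, -0.001, 0.001], [-0.001, -1.0, -0.0], [0.001, 0.0, -1.0]]
ft_force: [0.6, -0.2, 0.2]
width: 1.002
```

```bash
python3 - <<'E'
from h import *
s=arm.read_state(); print(s['t'],s['position'],s['tcp_rot'].round(3).tolist(),s['joint_pos'].round(2))
c=cam('wrist'); save(c,'w1'); np.savez('w1.npz',R=c['R'],t=c['t'],f=c['f'])
W=cloud(c); hsv=cv2.cvtColor(c['frame'],cv2.COLOR_RGB2HSV)
for nm,lo,hi in (('green',(50,90,40),(75,255,255)),('yellow',(24,150,80),(34,255,255)),('blue',(105,100,40),(130,255,255))):
    m=cv2.inRange(hsv,lo,hi); k,l,st,ce=cv2.connectedComponentsWithStats(m)
    for i in range(1,k):
        if st[i,4]>60:
            P=W[l==i]; print(nm,st[i],ce[i].round(0),np.nanmin(P,0).round(0),np.nanmedian(P,0).round(0),np.nanmax(P,0).round(0))
E
```

```text
1.5 [526.26023679 -40.55411288 261.34571808] [[1.0, -0.001, 0.001], [-0.001, -1.0, -0.0], [0.001, 0.0, -1.0]] [-0.2   0.32  1.76 -0.    1.06  1.37]
green [359 136  16   8  93] [367. 139.] [561. -97.  41.] [565. -90.  68.] [568. -84.  71.]
green [256 222  16  22 217] [264. 233.] [443.  24.  28.] [453.  29.  62.] [456.  37.  70.]
yellow [   0  206  117   89 7823] [ 54. 249.] [369. 237.  -1.] [414. 329.  31.] [482. 368.  64.]
blue [190 168  43  40 791] [216. 183.] [474.  71.  22.] [516.  80.  55.] [526. 126.  71.]
blue [620 194  20  49 729] [631. 217.] [ 430. -468.    2.] [ 461. -447.   22.] [ 485. -436.   45.]
```

View pics/w1.png

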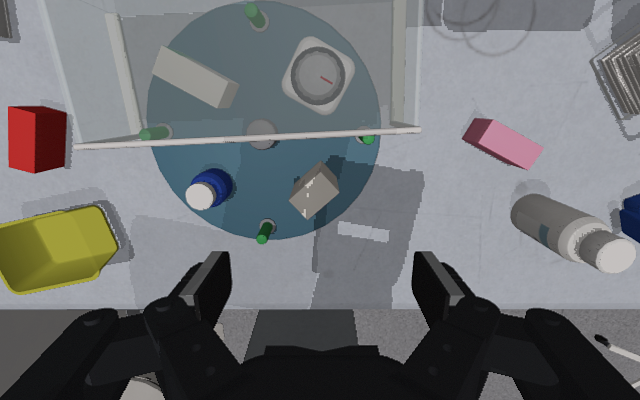

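Wrist view from above: posts at (264,233), (367,139), (155,132) and (257,14). The fallen carton is at (195,77), the timer at (319,73), the standing carton at (315,190), the pot at (210,188), the bin at (55,249), and the soap bottle's base is near (535,215).

```bash
python3 - <<'E'
from h import *
c=cam('wrist'); W=cloud(c)
up=c['frame'][:300,:440]; cv2.imwrite('pics/w2.png',cv2.resize(up,None,fx=1.8,fy=1.8,interpolation=cv2.INTER_CUBIC)[:,:,::-1])
for n,u,v,z in (('hoodL',76,147,114),('hoodR',420,130,114),('fc a',163,46,71),('fc b',238,81,71),('postF',266,226,69),('postR',367,137,69),('postB',250,7,69),('postL',142,133,69)):
    print(n,onz(c,u,v,z).round(1))
# platter circle: slate mask boundary
hsv=cv2.cvtColor(c['frame'],cv2.COLOR_RGB2HSV)
# yellow rim
m=cv2.inRange(hsv,(22,120,70),(36,255,255))>0
P=W[m]; P=P[(P[:,2]>56)&(P[:,2]<68)]
print('rim',len(P), cv2.minAreaRect(P[:,:2].astype(np.float32)))
s=cam('scene'); Ws=cloud(s); hs=cv2.cvtColor(s['frame'],cv2.COLOR_RGB2HSV)
m=cv2.inRange(hs,(22,120,70),(36,255,255))>0; m[:200]=0
Q=Ws[m]; 
for lo,hi in((56,68),(4,9)):
    q=Q[(Q[:,2]>lo)&(Q[:,2]<hi)]; print('scene',lo,len(q),cv2.minAreaRect(q[:,:2].astype(np.float32)))
    p=W[cv2.inRange(hsv,(22,120,70),(36,255,255))>0]; p=p[(p[:,2]>lo)&(p[:,2]<hi)]; a=np.vstack([q,p]); print('both',len(a),cv2.minAreaRect(a[:,:2].astype(np.float32)))
E
```

```text
hoodL [564.9 194.4 114. ]
hoodR [ 580.6 -125.7  114. ]
fc a [658.  120.4  71. ]
fc b [625.8  49.3  71. ]
postF [467.6  29.4  69. ]
postR [569.8 -83.8  69. ]
postB [692.2  33.2  69. ]
postL [573.9 156.2  69. ]
rim 1478 ((425.2818603515625, 305.0289001464844), (94.68756866455078, 126.22062683105469), 12.527276039123535)
scene 56 297 ((423.3608093261719, 307.8662109375), (96.89356231689453, 124.23307037353516), 12.2904634475708)
both 1775 ((423.90142822265625, 305.7664794921875), (96.98787689208984, 128.29238891601562), 12.58621597290039)
scene 4 113 ((455.3455505371094, 313.2180480957031), (144.02735900878906, 106.68633270263672), 12.336318969726562)
both 437 ((455.22027587890625, 312.69830322265625), (144.31211853027344, 108.07318878173828), 12.938136100769043)
```

View pics/w2.png

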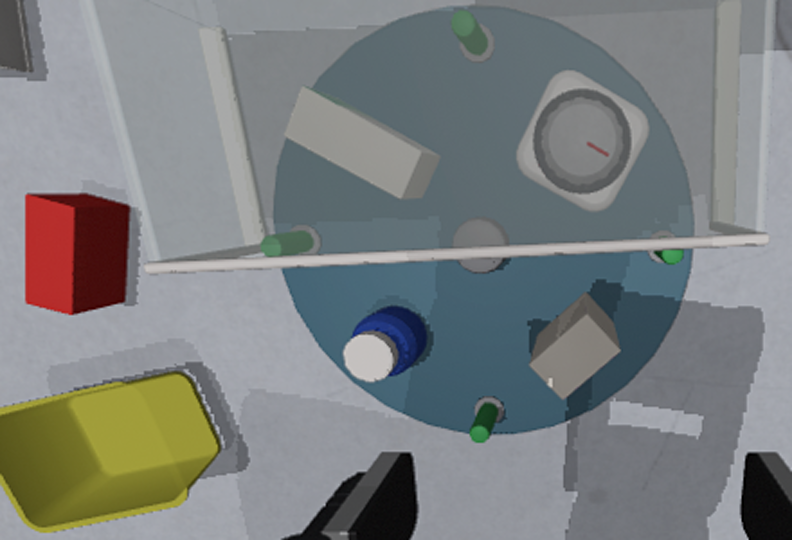

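```bash
python3 - <<'E'
from h import *
c=cam('wrist')
g=lambda u,v,z:onz(c,u/1.8,v/1.8,z)
p=[g(480,433,69),g(672,257,69),g(463,20,69),g(272,246,69)]
for x in p: print(x.round(1))
C=np.mean(p,0); print('C',C.round(1))
for x in p: d=x-C; print(np.hypot(d[0],d[1]).round(1),np.degrees(np.arctan2(d[1],d[0])).round(1))
print('hub',g(481,241,46), 'hood',g(150,267,114),g(766,238,114))
t=[g(285,135,71),g(408,198,71),g(439,156,71),g(307,87,71)]  # top face corners
for x in t: print(x.round(1))
b=[g(585,293,96),g(622,345,96),g(565,398,96),g(530,352,96)]
print('standing',np.mean(b,0)); print('pot cap',g(371,358,84)); print('timer',g(583,140,72),'bottle',onz(c,613,253,136),onz(c,535,215,10))
W=cloud(c)
for u,v in((480,433),(350,140),(583,140),(371,358)): print(W[int(v/1.8),int(u/1.8)])
E
```

```text
[446.3  24.2  69. ]
[561.2 -95.8  69. ]
[685.6  21.8  69. ]
[566.8 141.8  69. ]
C [565.  23.  69.]
118.7 179.4
118.8 -91.8
120.6 -0.6
118.8 89.1
hub [568.0750083   21.63971262  46.        ] hood [560.3942885 182.2762648 114.       ] [ 576.28339154 -135.75518172  114.        ]
[628.1 123.9  71. ]
[594.5  58.2  71. ]
[617.4  38.8  71. ]
[652.5 108.2  71. ]
standing [512.44628361 -38.36345715  96.        ]
pot cap [502.15324064  84.46460605  84.        ]
timer [625.98629874 -42.29483702  72.        ] bottle [ 465.48306528 -319.04429773  136.        ] [ 458.1254773  -329.43842372   10.        ]
[446.59151615  25.1172102   68.07662159]
[623.04176447  71.85673771 113.58254078]
[623.33585313 -41.21047497 114.78738485]
[502.61920506  85.16773897  82.23461873]
```

Request:
jog_arm(
  moves=[
    [[0,0,0],[-20,-16,10],165],
    [[0,0,0],[-50,-40,40],165],
    [[0,0,0],[-75,-60,75],165],
    [[0,0,0],[-80,-64.5,100],165],
    [[0,0,0],[-80,-64.5,110],165],
    [[0,0,0],[-80,-64.5,110],165],
    [[0,0,0],[-80,-64.5,110],165],
  ],
)

```text
t: 2.58
position: [446.2, 21.3, 151.8]
tcp_rot: [[1.0, -0.001, 0.001], [-0.001, -1.0, -0.0], [0.001, 0.0, -1.0]]
ft_force: [0.4, -0.3, -0.1]
width: 0.35
```

```bash
python3 - <<'E'
from h import *
s=arm.read_state(); print(s['t'],s['position'],s['width'],s['joint_pos'].round(2))
c=cam('wrist'); save(c,'w3'); print(arm.read_state()['position'])
print(proj(c,[445.5,23.5,69]),proj(c,s['position']))
E
```

```text
2.575 [446.155559    21.33035265 151.84211318] 0.3504002675393349 [-0.1   0.36  2.07 -0.    0.71  1.47]
[446.08907534  21.46631787 151.86996519]
(np.float64(318.5138321078025), np.float64(206.53467477879485)) (np.float64(321.322746792144), np.float64(256.4929358932264))
```

View pics/w3.png

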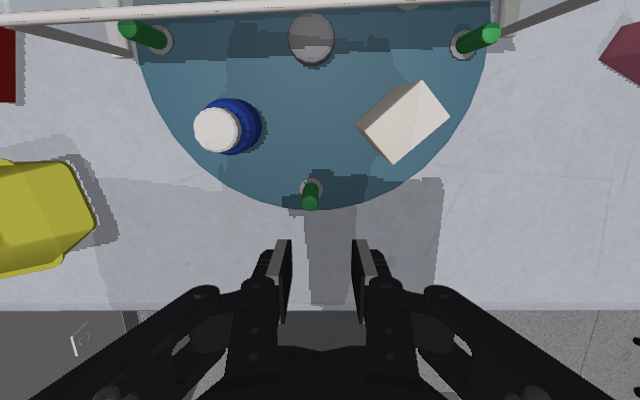

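```bash
cat >> h.py <<'E'
def posts(c,minA=60,lo=(50,90,40),hi=(75,255,255)):
    """top-of-post points: for each green blob take pixels whose depth-height is within 5 mm of the top"""
    W=cloud(c); hsv=cv2.cvtColor(c['frame'],cv2.COLOR_RGB2HSV)
    k,l,st,ce=cv2.connectedComponentsWithStats(cv2.inRange(hsv,lo,hi)); out=[]
    for i in range(1,k):
        if st[i,4]<minA: continue
        P=W[l==i]; n=(P[:,2]>63)&(P[:,2]<75)
        if n.sum()<8: continue
        v,u=np.where(l==i); u=u[n];v=v[n]
        pt=onz(c,(u.min()+u.max())/2,(v.min()+v.max())/2,69); out.append(pt); print('post',pt.round(1),n.sum(),(u.mean().round(),v.mean().round()))
    return out
E
python3 - <<'E'
from h import *
c=cam('wrist'); posts(c)
c=cam('side'); posts(c,25)
c=cam('scene'); posts(c,25)
E
```

```text
post [567.7 146.6  69. ] 375 (np.float64(130.0), np.float64(29.0))
post [565.  -89.2  69. ] 410 (np.float64(489.0), np.float64(33.0))
post [449.5  30.9  69. ] 244 (np.float64(309.0), np.float64(202.0))
post [567.8 137.3  69. ] 8 (np.float64(324.0), np.float64(175.0))
post [446.4  21.7  69. ] 8 (np.float64(285.0), np.float64(194.0))
post [563.3 -97.3  69. ] 20 (np.float64(329.0), np.float64(216.0))
post [560.8 153.5  69. ] 8 (np.float64(272.0), np.float64(196.0))
post [437.4  37.1  69. ] 8 (np.float64(329.0), np.float64(205.0))
```

Request:
jog_arm(
  moves=[
    [[0,0,0],[0,-8.3,15],165],
    [[0,0,0],[0,-8.3,40],165],
    [[0,0,0],[0,-8.3,60],165],
    [[0,0,0],[0,-8.3,75],165],
    [[0,0,0],[0,-8.3,82],165],
    [[0,0,0],[0,-8.3,90],165],
    [[0,0,0],[0,-8.3,100],165],
    [[0,0,0],[0,-8.3,100],165],
    [[0,0,0],[0,-8.3,100],190],
    [[0,0,0],[0,-8.3,100],190],
  ],
)

```text
t: 4.03
position: [445.6, 30.2, 51.4]
tcp_rot: [[1.0, -0.0, 0.001], [-0.0, -1.0, -0.0], [0.001, 0.0, -1.0]]
ft_force: [-0.6, -0.1, -0.8]
width: 0.257
```

```bash
python3 - <<'E'
from h import *
s=arm.read_state(); print(s['t'],s['position'],s['width'],s['ft_force'])
c=cam('wrist'); save(c,'w4'); 
E
```

```text
4.025 [445.63318974  30.24777992  51.42234946] 0.2568216958947704 [-0.59138585 -0.07589392 -0.79225923]
```

View pics/w4.png

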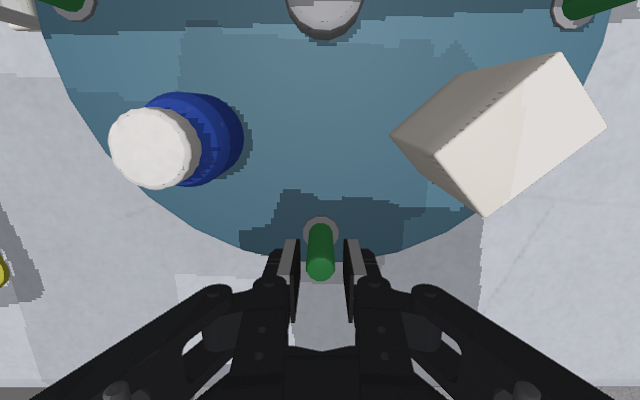

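Request:
jog_arm(
  moves=[
    [[0,0,-0.0175],[0,2.1,0],190],
    [[0,0,-0.044],[0.1,5.2,0],190],
    [[0,0,-0.079],[0.4,9.4,0],190],
    [[0,0,-0.122],[0.9,14.6,0],190],
    [[0,0,-0.175],[1.8,20.8,0],190],
    [[0,0,-0.236],[3.3,28,0],190],
    [[0,0,-0.297],[5.2,35.1,0],190],
    [[0,0,-0.358],[7.6,42,0],190],
    [[0,0,-0.419],[10.4,48.8,0],190],
    [[0,0,-0.48],[13.6,55.4,0],190],
  ],
)

```text
t: 5.32
position: [459.1, -25.6, 51.2]
tcp_rot: [[0.886, 0.464, 0.0], [0.464, -0.886, -0.0], [-0.0, 0.0, -1.0]]
ft_force: [0.0, -1.3, -1.6]
width: 0.252
```

Request:
jog_arm(
  moves=[
    [[0,0,-0.061],[0.2,7.3,0],190],
    [[0,0,-0.122],[0.9,14.6,0],190],
    [[0,0,-0.183],[2.0,21.9,0],190],
    [[0,0,-0.244],[3.6,29,0],190],
    [[0,0,-0.305],[5.6,36.1,0],190],
    [[0,0,-0.367],[8,43,0],190],
    [[0,0,-0.428],[10.8,49.8,0],190],
    [[0,0,-0.489],[14,56.3,0],190],
    [[0,0,-0.541],[17.1,61.8,0],190],
    [[0,0,-0.585],[19.9,66.2,0],190],
  ],
)

```text
t: 6.58
position: [507.4, -75.1, 51.1]
tcp_rot: [[0.482, 0.876, -0.0], [0.876, -0.482, -0.0], [-0.0, 0.0, -1.0]]
ft_force: [-0.1, 0.6, 0.4]
width: 0.253
```

Request:
jog_arm(
  moves=[
    [[0,0,-0.03],[0,3.5,0],190],
    [[0,0,-0.052],[0.2,6.2,0],190],
    [[0,0,-0.065],[0.3,7.8,0],190],
    [[0,0,-0.07],[0.3,8.4,0],190],
    [[0,0,-0.07],[0.3,8.4,0],190],
    [[0,0,-0.07],[0.3,8.4,0],190],
    [[0,0,-0.07],[0.3,8.4,0],190],
    [[0,0,-0.07],[0.3,8.4,0],190],
  ],
)

```text
t: 7.58
position: [514.8, -78.5, 51.2]
tcp_rot: [[0.422, 0.906, 0.0], [0.906, -0.422, -0.0], [-0.0, 0.0, -1.0]]
ft_force: [-0.1, -0.1, -0.2]
width: 0.258
```

```bash
python3 - <<'E'
from h import *
s=arm.read_state(); print(s['t'],s['position'],s['width'],s['ft_force'],s['joint_pos'].round(2))
c=cam('wrist'); save(c,'w5'); posts(c); c=cam('wrist'); posts(c)
E
```

```text
7.575 [514.78304914 -78.45585026  51.15861466] 0.25778372107907277 [-0.13028413 -0.08277678 -0.20859347] [-0.28  0.61  1.98 -0.    0.56  0.16]
post [519.  -77.8  69. ] 684 (np.float64(328.0), np.float64(269.0))
post [519.  -77.8  69. ] 682 (np.float64(328.0), np.float64(269.0))
```

View pics/w5.png

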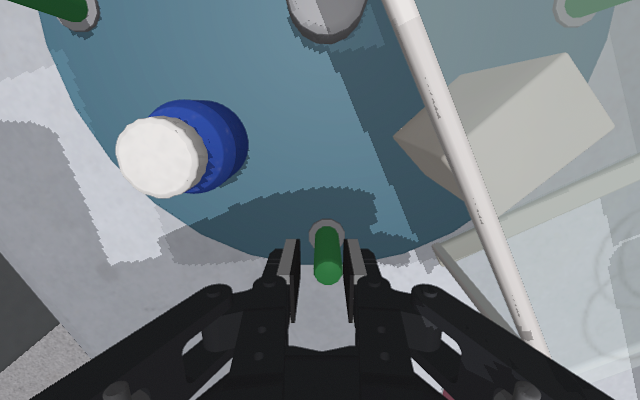

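Request:
jog_arm(
  moves=[
    [[0,0,0],[0,0,-5],190],
    [[0,0,0],[0,0,-15],165],
    [[0,0,0],[0,0,-40],165],
    [[0,0,0.1],[0,0,-70],165],
    [[0,0,0.28],[25,-25,-85],165],
    [[0,0,0.46],[50,-50,-85],165],
    [[0,0,0.64],[75,-75,-85],165],
    [[0,0,0.82],[100,-100,-85],165],
    [[0,0,1.0],[117,-118,-85],165],
    [[0,0,1.18],[117,-118,-85],165],
  ],
)

```text
t: 8.93
position: [456.6, 78.7, 136.9]
tcp_rot: [[0.999, -0.049, 0.001], [-0.049, -0.999, -0.0], [0.001, -0.0, -1.0]]
ft_force: [0.5, 0.7, 0.7]
width: 0.351
```

Request:
jog_arm(
  moves=[
    [[0,0,0.18],[0,0,0],165],
    [[0,0,0.36],[0,0,0],165],
    [[0,0,0.373],[0,0,0],165],
    [[0,0,0.373],[0,0,0],165],
  ],
)

```text
t: 9.43
position: [457.3, 77.4, 136.5]
tcp_rot: [[0.915, -0.403, 0.001], [-0.403, -0.915, -0.0], [0.0, -0.0, -1.0]]
ft_force: [-0.2, -0.3, -1.0]
width: 0.354
```

```bash
python3 - <<'E'
from h import *
s=arm.read_state(); print(s['t'],s['position'],s['tcp_rot'].round(3).tolist(),s['width'],s['ft_force'],s['joint_pos'].round(2))
c=cam('wrist'); save(c,'w6')
for p in posts(c):
    d=p-[566.3,28.7,69]; print(np.hypot(d[0],d[1]),np.degrees(np.arctan2(d[1],d[0])), 'tool',s['tcp_rot'].T@(p-s['position']))
E
```

```text
9.425 [457.28551466  77.38234389 136.49466229] [[0.915, -0.403, 0.001], [-0.403, -0.915, -0.0], [0.0, -0.0, -1.0]] 0.3544885116760433 [-0.22460786 -0.33551883 -1.01031518] [ 0.03  0.4   2.05 -0.    0.69  2.01]
post [517.7 -77.7  69. ] 473 (np.float64(514.0), np.float64(29.0))
post [460.3  78.2  69. ] 282 (np.float64(319.0), np.float64(209.0))
116.94861718911639 -114.57956859322884 tool [117.67708001 117.58364738  67.53922992]
116.94190424204729 154.96786172822664 tool [ 2.44231625 -1.95456842 67.49612454]
```

View pics/w6.png

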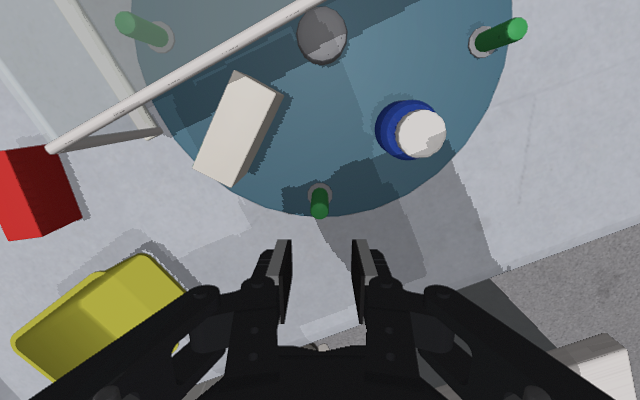

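Request:
jog_arm(
  moves=[
    [[0,0,0],[0,-1.5,20],165],
    [[0,0,0],[0,-1.5,45],165],
    [[0,0,0],[0,-1.5,60],165],
    [[0,0,0],[0,-1.5,68],165],
    [[0,0,0],[0,-1.5,76],165],
    [[0,0,0],[0,-1.5,85],165],
    [[0,0,0],[0,-1.5,85],190],
    [[0,0,0],[0,-1.5,85],190],
  ],
)

```text
t: 10.48
position: [458.0, 78.8, 51.3]
tcp_rot: [[0.914, -0.406, 0.0], [-0.406, -0.914, -0.0], [0.0, -0.0, -1.0]]
ft_force: [-0.2, 0.7, -0.2]
width: 0.255
```

Request:
jog_arm(
  moves=[
    [[0,0,-0.0175],[0,2.1,0],190],
    [[0,0,-0.044],[0.1,5.2,0],190],
    [[0,0,-0.079],[0.4,9.4,0],190],
    [[0,0,-0.122],[0.9,14.6,0],190],
    [[0,0,-0.175],[1.8,20.8,0],190],
    [[0,0,-0.236],[3.3,28,0],190],
    [[0,0,-0.297],[5.2,35.1,0],190],
    [[0,0,-0.358],[7.6,42,0],190],
    [[0,0,-0.419],[10.4,48.8,0],190],
    [[0,0,-0.471],[13.1,54.5,0],190],
  ],
)

```text
t: 11.72
position: [447.6, 23.2, 51.3]
tcp_rot: [[0.998, 0.056, 0.0], [0.056, -0.998, -0.0], [0.0, 0.0, -1.0]]
ft_force: [-0.0, 0.4, 0.6]
width: 0.253
```

Request:
jog_arm(
  moves=[
    [[0,0,-0.04],[0.1,4.8,0],190],
    [[0,0,-0.07],[0.3,8.4,0],190],
    [[0,0,-0.09],[0.5,10.8,0],190],
    [[0,0,-0.1],[0.6,12,0],190],
    [[0,0,-0.1],[0.6,12,0],190],
    [[0,0,-0.1],[0.6,12,0],190],
    [[0,0,-0.1],[0.6,12,0],190],
    [[0,0,-0.1],[0.6,12,0],190],
  ],
)

```text
t: 12.72
position: [448.9, 11.8, 51.1]
tcp_rot: [[0.988, 0.152, 0.0], [0.152, -0.988, -0.0], [0.0, 0.0, -1.0]]
ft_force: [-0.9, -0.6, 0.0]
width: 0.256
```

```bash
python3 - <<'E'
from h import *
s=arm.read_state(); print(s['t'],s['position'],s['tcp_rot'].round(3).tolist(),s['width'],s['ft_force'],s['joint_pos'].round(2))
c=cam('wrist'); save(c,'w7')
posts(c);posts(cam('wrist'))
E
```

```text
12.725 [448.92169006  11.75579971  51.14845527] [[0.988, 0.152, 0.0], [0.152, -0.988, -0.0], [0.0, 0.0, -1.0]] 0.25639332543717747 [-0.89135276 -0.64468443  0.02851349] [-0.12  0.55  2.15 -0.    0.44  1.3 ]
post [451.7  12.   69. ] 675 (np.float64(322.0), np.float64(270.0))
post [451.7  12.   69. ] 683 (np.float64(321.0), np.float64(270.0))
```

View pics/w7.png

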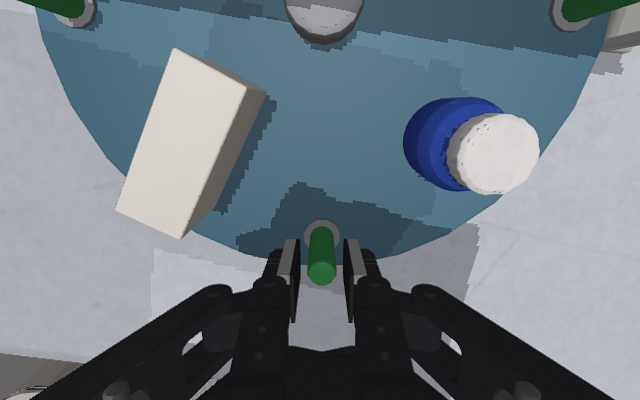

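Request:
jog_arm(
  moves=[
    [[0,0,0],[0,0,-5],190],
    [[0,0,0],[0,0,-15],190],
    [[0,0,0],[0,0,-40],100],
    [[0,0,0.1],[0,-10,-80],0],
    [[0,0,0.25],[10,-25,-110],0],
    [[0,0,0.4],[20,-45,-120],0],
    [[0,0,0.48],[30,-60,-120],0],
    [[0,0,0.48],[30,-60,-120],0],
    [[0,0,0.48],[30,-60,-120],0],
  ],
)

```text
t: 13.95
position: [469.0, 75.2, 171.3]
tcp_rot: [[0.948, -0.32, -0.0], [-0.32, -0.948, -0.0], [-0.0, 0.0, -1.0]]
ft_force: [-0.6, -0.7, -0.2]
width: 0.999
```

```bash
python3 - <<'E'
from h import *
s=arm.read_state(); print(s['t'],s['position'],s['tcp_rot'].round(3).tolist(),s['width'],s['ft_force'],s['joint_pos'].round(2))
c=cam('wrist'); save(c,'w8'); posts(c)
W=cloud(c); hsv=cv2.cvtColor(c['frame'],cv2.COLOR_RGB2HSV)
d=np.hypot(W[...,0]-566,W[...,1]-29)
m=(W[...,2]>66)&(W[...,2]<76)&(d<150)&(W[...,0]<560)&(hsv[...,1]<60)
k,l,st,ce=cv2.connectedComponentsWithStats(m.astype(np.uint8))
i=1+np.argmax(st[1:,4]); P=W[l==i]
cs,_=cv2.findContours((l==i).astype(np.uint8),cv2.RETR_EXTERNAL,cv2.CHAIN_APPROX_NONE)
q=max(cs,key=len)[:,0]; X=np.array([onz(c,u,v,71) for u,v in q])[:,:2].astype(np.float32)
r=cv2.minAreaRect(X); print(st[i],r,np.nanmedian(P,0)); b=cv2.boxPoints(r); print(b)
e=max(((b[1]-b[0]),(b[2]-b[1])),key=np.linalg.norm); print('axis',np.degrees(np.arctan2(e[1],e[0])))
ctr=np.array([*r[0],s['position'][2]]); print('tool',s['tcp_rot'].T@(ctr-s['position']))
E
```

```text
13.95 [469.03769587  75.24128546 171.29049719] [[0.948, -0.32, -0.0], [-0.32, -0.948, -0.0], [-0.0, 0.0, -1.0]] 0.9986693186452962 [-0.64487512 -0.65011904 -0.15464915] [ 0.02  0.36  1.99 -0.    0.79  1.92]
post [550.1 146.   69. ] 261 (np.float64(202.0), np.float64(131.0))
post [451.   12.2  69. ] 215 (np.float64(401.0), np.float64(195.0))
[ 290  123   38   89 3296] ((496.0379943847656, 77.1397705078125), (29.778240203857422, 71.69673919677734), 70.02173614501953) [497.89246581  76.78117226  70.14886097]
[[457.25983  75.39473]
 [524.64197  50.89856]
 [534.81616  78.88481]
 [467.43402 103.38098]]
axis -19.97828
tool [ 2.49769389e+01 -1.04294219e+01 -7.05100756e-03]
```

View pics/w8.png

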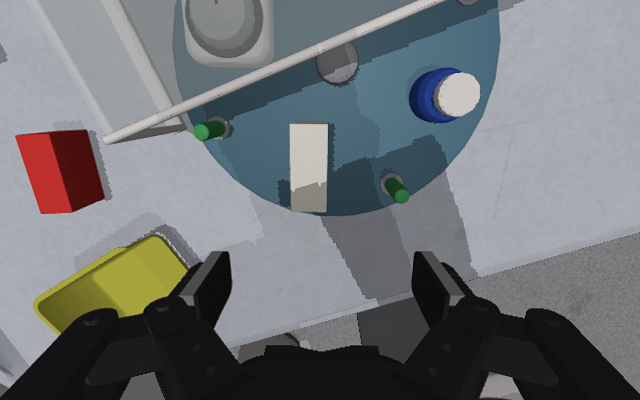

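Request:
jog_arm(
  moves=[
    [[0,0,0.023],[12,-5,0],80],
    [[0,0,0.023],[24.5,-10.4,10],80],
    [[0,0,0.023],[24.5,-10.4,40],80],
    [[0,0,0.023],[24.5,-10.4,70],80],
    [[0,0,0.023],[24.5,-10.4,95],80],
    [[0,0,0.023],[24.5,-10.4,112],80],
    [[0,0,0.023],[24.5,-10.4,123],80],
    [[0,0,0.023],[24.5,-10.4,130],80],
    [[0,0,0.023],[24.5,-10.4,130],80],
    [[0,0,0.023],[24.5,-10.4,130],80],
  ],
  force=25,
)

```text
t: 15.25
position: [496.2, 77.5, 41.6]
tcp_rot: [[0.939, -0.343, 0.001], [-0.343, -0.939, -0.0], [0.001, -0.0, -1.0]]
ft_force: [-0.1, -0.3, -0.8]
width: 0.688
```

```bash
python3 - <<'E'
from h import *
s=arm.read_state(); print(s['t'],s['position'],s['width'],s['ft_force'])
c=cam('wrist'); save(c,'w9')
E
```

```text
15.25 [496.24422047  77.53514306  41.56488139] 0.6875052497578616 [-0.1250522  -0.25025064 -0.8165672 ]
```

View pics/w9.png

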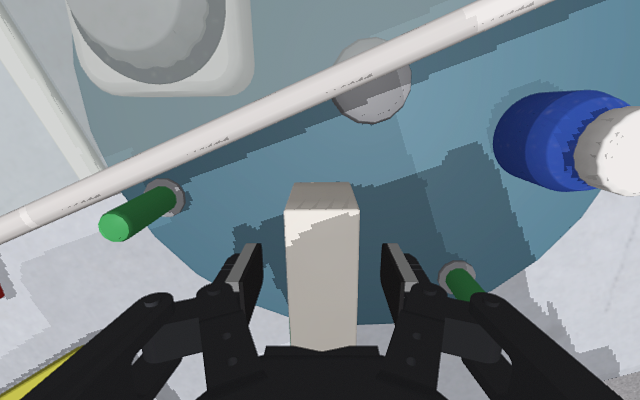

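Request:
jog_arm(
  moves=[
    [[0,0,0],[0,0,0],120],
    [[0,0,0],[0,0,0],140],
    [[0,0,0],[0,0,0],155],
    [[0,0,0],[0,0,0],165],
    [[0,0,0],[0,0,0],180],
    [[0,0,0],[0,0,0],220],
    [[0,0,0],[0,0,0],220],
    [[0,0,0],[0,0,0],220],
  ],
  force=25,
)

```text
t: 16.3
position: [496.1, 77.6, 41.3]
tcp_rot: [[0.939, -0.343, 0.0], [-0.343, -0.939, -0.0], [0.0, -0.0, -1.0]]
ft_force: [-1.7, 0.4, 5.7]
width: 0.363
```

Request:
jog_arm(
  moves=[
    [[0,0,0],[0,0,-3],220],
    [[0,0,0],[0,0,-10],220],
    [[0,0,0],[0,0,-22],220],
    [[0,0,0],[0,0,-40],220],
    [[0,0,0],[0,0,-65],220],
    [[0,0,0],[0,0,-90],220],
    [[0,0,0],[0,0,-115],220],
    [[0,0,0],[0,0,-125],220],
    [[0,0,0],[0,0,-125],220],
  ],
)

```text
t: 17.42
position: [496.0, 77.5, 166.6]
tcp_rot: [[0.939, -0.343, 0.001], [-0.343, -0.939, -0.0], [0.001, -0.0, -1.0]]
ft_force: [0.1, 0.4, -0.7]
width: 0.363
```

```bash
python3 - <<'E'
from h import *
s=arm.read_state(); print(s['t'],s['position'],s['tcp_rot'].round(3).tolist(),s['width'],s['ft_force'],s['joint_pos'].round(2))
c=cam('wrist'); save(c,'w10'); c=cam('side'); cv2.imwrite('pics/s10.png',cv2.resize(c['frame'][100:300,220:460],None,fx=3,fy=3)[:,:,::-1])
E
```

```text
17.425 [496.04769394  77.52964106 166.61963143] [[0.939, -0.343, 0.001], [-0.343, -0.939, -0.0], [0.001, -0.0, -1.0]] 0.3634490272857606 [ 0.08623554  0.38824826 -0.70007393] [ 0.02  0.4   1.93 -0.    0.81  1.94]
```

View pics/w10.png

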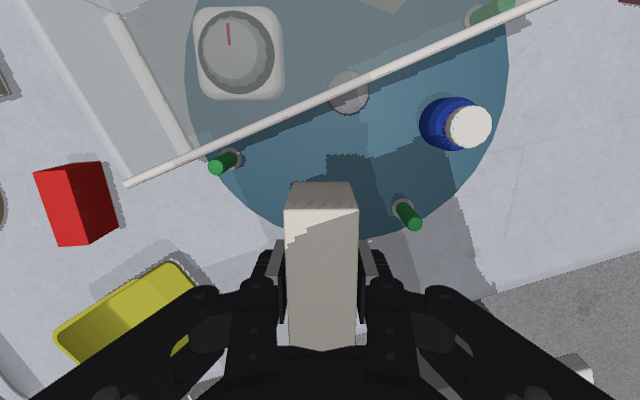

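View pics/s10.png

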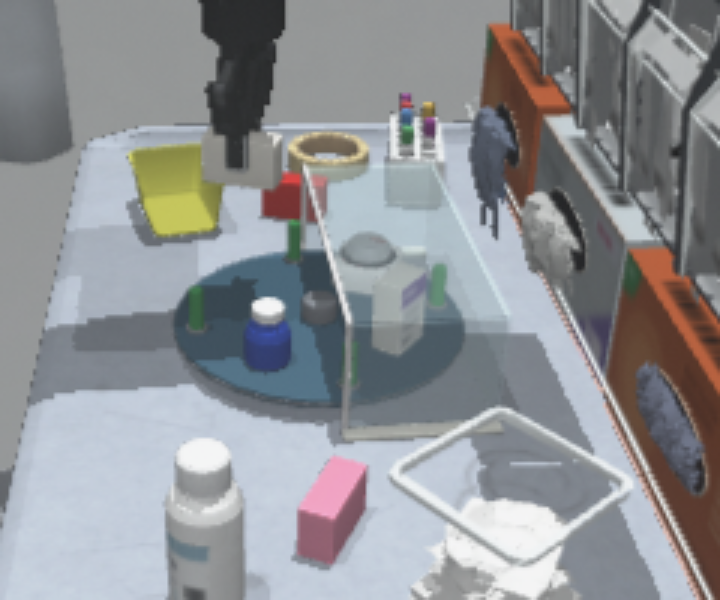

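Request:
jog_arm(
  moves=[
    [[0,0,-0.08],[-10,-13,0],220],
    [[0,0,-0.22],[-30,-40,0],220],
    [[0,0,-0.39],[-50,-65,0],220],
    [[0,0,-0.56],[-70,-91,0],220],
    [[0,0,-0.73],[-90,-117,0],220],
    [[0,0,-0.9],[-110,-143,0],220],
    [[0,0,-1.07],[-128,-167,0],220],
    [[0,0,-1.24],[-140,-183,0],220],
    [[0,0,-1.41],[-145.5,-190,0],220],
    [[0,0,-1.58],[-145.5,-190,0],220],
  ],
)

```text
t: 18.77
position: [423.9, 306.4, 165.0]
tcp_rot: [[0.328, 0.945, -0.002], [0.945, -0.328, -0.001], [-0.001, -0.001, -1.0]]
ft_force: [-0.6, 0.8, 0.0]
width: 0.365
```

Request:
jog_arm(
  moves=[
    [[0,0,-0.17],[0,0,0],220],
    [[0,0,-0.34],[0,0,0],220],
    [[0,0,-0.48],[0,0,0],220],
    [[0,0,-0.56],[0,0,0],220],
    [[0,0,-0.56],[0,0,0],220],
    [[0,0,-0.56],[0,0,0],220],
  ],
)

```text
t: 19.52
position: [424.4, 305.8, 165.6]
tcp_rot: [[-0.215, 0.977, -0.001], [0.977, 0.215, -0.001], [-0.0, -0.001, -1.0]]
ft_force: [0.6, -0.1, -0.6]
width: 0.363
```

```bash
python3 - <<'E'
from h import *
s=arm.read_state(); print(s['t'],s['position'],s['tcp_rot'].round(3).tolist(),s['width'],s['ft_force'],s['joint_pos'].round(2))
print('yaw',np.degrees(np.arctan2(s['tcp_rot'][1,0],s['tcp_rot'][0,0])))
c=cam('wrist'); save(c,'w11'); a=cam('scene'); cv2.imwrite('pics/s11.png',cv2.resize(a['frame'][150:300,130:370],None,fx=3,fy=3)[:,:,::-1])
for n,c in (('w',c),('s',a)):
    W=cloud(c); hsv=cv2.cvtColor(c['frame'],cv2.COLOR_RGB2HSV); m=cv2.inRange(hsv,(22,120,70),(36,255,255))>0
    P=W[m]; P=P[(P[:,2]>56)&(P[:,2]<68)&(P[:,1]<400)&(P[:,1]>200)]; print(n,len(P),cv2.minAreaRect(P[:,:2].astype(np.float32)))
E
```

```text
19.525 [424.36085121 305.8318901  165.59266561] [[-0.215, 0.977, -0.001], [0.977, 0.215, -0.001], [-0.0, -0.001, -1.0]] 0.3629858775417813 [ 0.59211362 -0.10376009 -0.63867871] [ 0.5   0.43  1.88 -0.    0.83  0.28]
yaw 102.44429886368246
w 2505 ((422.6814880371094, 312.87353515625), (94.74327850341797, 109.74873352050781), 12.573793411254883)
s 299 ((422.61224365234375, 307.47216796875), (96.96714782714844, 123.82168579101562), 12.483335494995117)
```

View pics/w11.png

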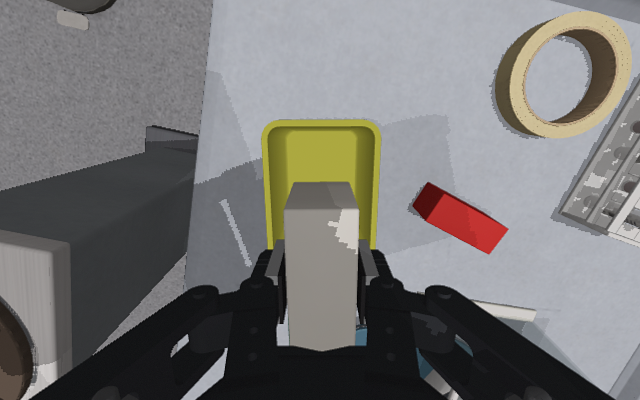

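View pics/s11.png

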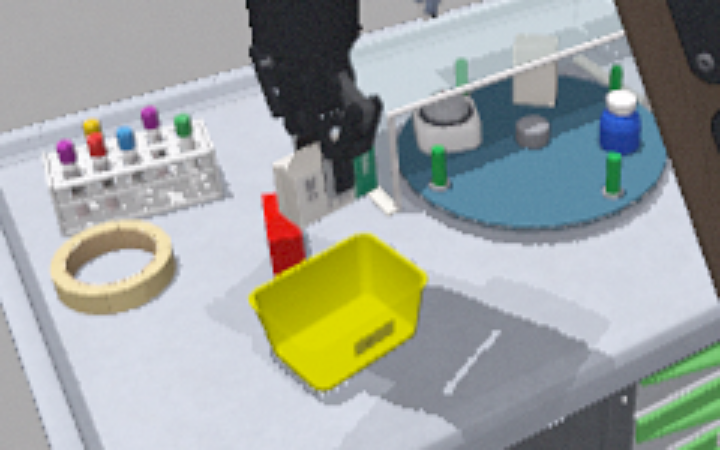

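Request:
jog_arm(
  moves=[
    [[0,0,0],[1,0,15],220],
    [[0,0,0],[1,0,45],220],
    [[0,0,0],[1,0,75],220],
    [[0,0,0],[1,0,97],220],
    [[0,0,0],[1,0,112],220],
    [[0,0,0],[1,0,124],220],
    [[0,0,0],[1,0,132],220],
    [[0,0,0],[1,0,137],220],
    [[0,0,0],[1,0,139],220],
    [[0,0,0],[1,0,139],220],
  ],
)

```text
t: 20.88
position: [424.4, 306.9, 27.3]
tcp_rot: [[-0.217, 0.976, 0.0], [0.976, 0.217, 0.0], [0.0, 0.0, -1.0]]
ft_force: [0.4, 0.1, -0.9]
width: 0.364
```

Request:
jog_arm(
  moves=[
    [[0,0,0],[0,0,1.5],220],
    [[0,0,0],[0,0,3],220],
    [[0,0,0],[0,0,3],220],
  ],
)

```text
t: 21.25
position: [424.3, 306.9, 24.1]
tcp_rot: [[-0.217, 0.976, -0.0], [0.976, 0.217, -0.0], [-0.0, -0.0, -1.0]]
ft_force: [0.4, -0.0, -0.8]
width: 0.359
```

Request:
jog_arm(
  moves=[
    [[0,0,0],[0,0,0.5],160],
    [[0,0,0],[0,0,0.5],152],
    [[0,0,0],[0,0,0.5],148],
    [[0,0,0],[0,0,0.5],148],
    [[0,0,0],[0,0,-2],148],
    [[0,0,0],[0,0,-7],148],
    [[0,0,0],[0,0,-15],146],
    [[0,0,0],[0,0,-28],142],
  ],
)

```text
t: 22.25
position: [424.2, 306.8, 52.8]
tcp_rot: [[-0.217, 0.976, -0.0], [0.976, 0.217, -0.0], [-0.0, -0.0, -1.0]]
ft_force: [-0.8, -0.2, 0.3]
width: 0.444
```

```bash
python3 - <<'E'
from h import *
s=arm.read_state(); print(s['t'],s['position'],s['width'],s['ft_force'])
c=cam('wrist'); save(c,'w12'); a=cam('scene'); cv2.imwrite('pics/s12.png',cv2.resize(a['frame'][150:300,130:370],None,fx=3,fy=3)[:,:,::-1])
E
```

```text
22.25 [424.20406393 306.8433938   52.81068749] 0.4442066637500702 [-0.81576591 -0.16228092  0.27496352]
```

View pics/w12.png

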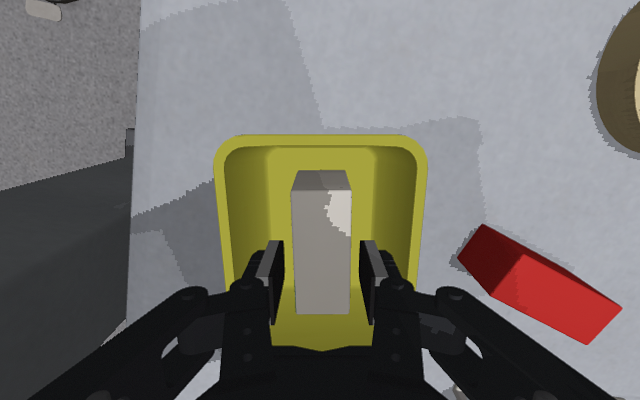

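View pics/s12.png

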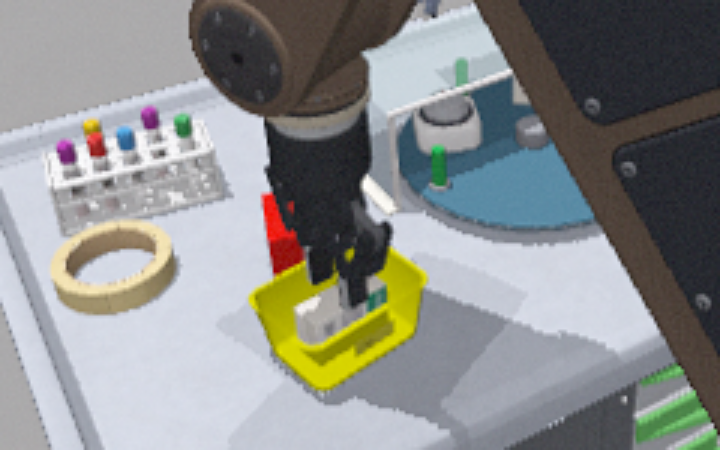

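The carton lies flat and central in the bin. I'll lift clear and do the final check.

Request:
jog_arm(
  moves=[
    [[0,0,0],[0,0,-15],142],
    [[0,0,0],[0,0,-45],142],
    [[0,0,0],[0,0,-85],142],
    [[0,0,0],[0,0,-130],142],
    [[0,0,0],[-30,0,-160],142],
    [[0,0,0],[-60,0,-170],142],
    [[0,0,0],[-80,0,-170],142],
    [[0,0,0],[-80,0,-170],142],
    [[0,0,0],[-80,0,-170],142],
  ],
)

```text
t: 23.48
position: [441.5, 229.1, 222.4]
tcp_rot: [[-0.217, 0.976, 0.0], [0.976, 0.217, 0.0], [0.0, 0.0, -1.0]]
ft_force: [0.2, 0.0, 0.2]
width: 0.446
```

```bash
python3 - <<'E'
from h import *
s=arm.read_state(); print(s['t'],s['position'],s['width'],s['ft_force'])
c=cam('wrist'); save(c,'w13'); W=cloud(c)
a=cam('scene'); cv2.imwrite('pics/s13.png',cv2.resize(a['frame'][150:300,130:370],None,fx=3,fy=3)[:,:,::-1])
b=cam('side'); cv2.imwrite('pics/s14.png',cv2.resize(b['frame'][130:330,230:430],None,fx=3,fy=3)[:,:,::-1])
hsv=cv2.cvtColor(c['frame'],cv2.COLOR_RGB2HSV)
m=(W[...,2]>46)&(W[...,2]<60)&(hsv[...,1]<70)&(np.hypot(W[...,0]-424,W[...,1]-306)<60)
P=W[m]; r=cv2.minAreaRect(P[:,:2].astype(np.float32)); print(m.sum(),np.median(P,0),r)
p=posts(b,25); b2=cam('side'); print(np.abs(b2['frame'][130:330,230:430].astype(int)-b['frame'][130:330,230:430]).max())
# bottle: compare side view depth cloud centroid near bottle
W=cloud(b2); q=(np.hypot(W[...,0]-460,W[...,1]+325)<50)&(W[...,2]>20)&(W[...,2]<135); print('bottle',q.sum(),np.median(W[q],0))
E
```

```text
23.475 [441.52726817 229.13914012 222.39238523] 0.4463818878566731 [0.18462455 0.03418534 0.20671018]
2370 [425.00793877 306.97080892  51.1045094 ] ((425.0958251953125, 305.0391540527344), (29.15045166015625, 71.66094970703125), 13.364906311035156)
post [547.6 138.   69. ] 11 (np.float64(318.0), np.float64(175.0))
post [447.9   7.3  69. ] 16 (np.float64(285.0), np.float64(197.0))
3
bottle 1195 [ 455.90091517 -348.5803016    85.7345285 ]
```

View pics/s14.png

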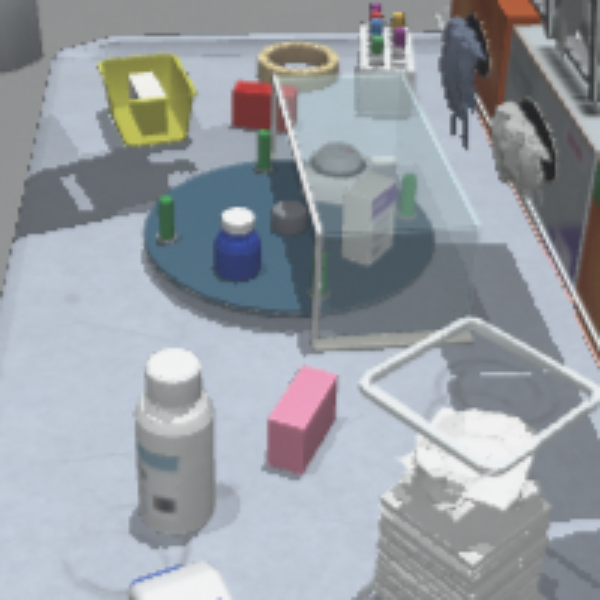

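View pics/w13.png

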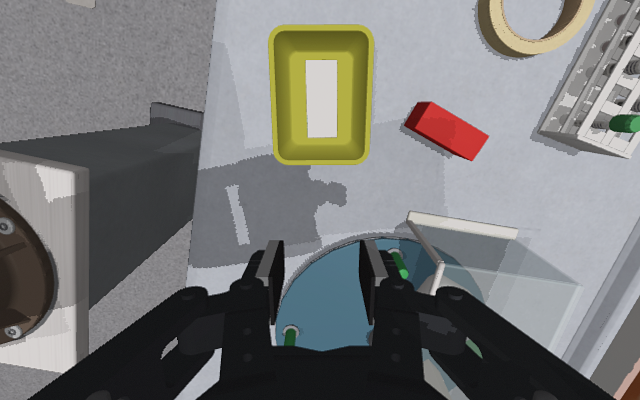

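Everything stands, the platter is still, the bottle is at the same pixels as at the start, and the carton lies flat in the bin.

```bash
python3 -c "
from workcell import arm
print(arm.close_job())"
```

```text
the job is handed in; nothing more can be done
None
```

The toppled carton is now lying on its side on the floor of the yellow bin, and the job is handed in. It took about 23.5 s of the 72 s allowed. No verdict is reported on hand-in.

**How it went:** I turned the carousel about 100° anticlockwise, holding first the front post and then the left post between the partly closed fingers, so it never coasted. I then gripped the carton across its 31 mm side with 25 N, lifted it off and lowered it into the bin.

**Last checks:**
- **Carton:** it lies level, with its top at 51 mm, about 1–2 mm from the bin's middle.
- **Carousel:** the standing carton, pot and timer are all upright on it. Two side pictures taken in a row matched to within 3 grey levels, so the carousel is at rest.
- **Soap bottle:** it is at the same place in the side picture as at the start.
- **Robot:** the gripper is clear of everything, and the contact forces I read between moves stayed under about 6 N.

**What disagreed:** my first reading of the front post's position was about 6 mm off. I measured it again before reaching for it.

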